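Find the boxed bearing that has come loose

ROBOT

A 7-joint arm with a two-finger parallel gripper is mounted at the origin on a cart in front of the work surface, level with it; the furniture and walls round the work are solid. World frame = base frame: x ahead of the robot, y to its left, z up, the work surface at z = 0. Lengths are in mm, angles in rad, forces in N, time in s.
With the tool pointing down it reaches from about 400 to 925 mm from the base axis. Payload 4.1 kg.
Tool frame: the origin (TCP) lies on the centre line of the jaws, within the pads' length; the fingertips stand 25 mm ahead of it and the grasp point (between the pads) lies 6 mm ahead of it; z points along the fingers, y is the line along which they close (so a half turn about z gives the same grasp; the last joint's range is limited). The gripper opens to 85 mm and grips with 20 to 120 N. Pads are 22 mm wide; open, the fingers measure 114 mm over their backs; the gripper's body (76 mm by 85 mm) begins 54 mm behind the grasp point. The pads swing forward as they close: fully open they stand 13 mm farther back than shut.
Start: joints at [1.046, 0.398, 0.045, 1.537, -0.019, 1.207, -0.051], TCP at [268.521, -591.977, 256.347] pointing down, gripper open.
Joint ranges: [-2.82, 2.82], [-0.49, 2.23], [-1.37, 1.46], [0, 2.46], [-1.36, 4.5], [0.23, 2], [-2.94, 2.94]. Speed limits (rad/s): [2.57, 2.57, 3.14, 3.14, 3.14, 3.14, 3.14].

INTERFACE

Orientations are given as a unit quaternion [w, x, y, z].
In Python, from bench import ctrl gives the robot as it stands.
- The arm moves only by the tool jog_arm, never from a script. Its argument "motion" is a list of rows, each a list of 6 numbers: the shift along the tool's x, y, z in mm, then the turn, a rotation vector about the tool's x, y, z in rad. A call has 1 to 8 rows; each row shifts and turns the commanded pose from where the row before left it, along the tool's axes as they then stand; what a row does not reach is not made up. A row lasts 1/10 s, in which the tool goes at most 50 mm and 8.59 degrees, less where a joint would pass 70% of its speed; a pose out of reach is approached as far as the arm can. A call with a gripper value outside its range is refused whole. "fingers" is the opening, from 0 (shut) to 1 (fully open), set as the call begins (left out, the last holds). The fingers move at their own pace and stop on an object; the grip force is fixed at half the most. Time passes only in rows, so rows that do not move let the fingers close. It gives the time, the measured TCP pose, the force, the opening and the grip force at its end, in the units of the state.
- ctrl.get_state(): the state, without advancing time (a new reading comes with each control period).
- ctrl.get_image(name): name is "scene" or "top"; returns the picture (400x640x3 uint8, blue, green, red); there is no depth.
- ctrl.calibration(name): a dict with "fx", "fy", "cx", "cy" (pixels), "R" (3x3) and "t" (3): a world point X has camera coordinates R X + t. Camera axes: x right, y down, z forward; pixel columns grow to the right and rows downward; lengths in mm; the calibration is good to about 2 mm. A picture is of the moment at which its call begins. calibration takes no time and is no camera call.
- ctrl.finish_job(): hands the job in; it is judged then, once.
The state is a dict: "time_s": time; "q": joint angles; "joint_vel": joint speeds; "effort": joint torques, N m; "tool_pos": TCP position; "orientation": TCP orientation; "wrist_force": force on the tool from outside, world axes, zero at the start; "moment": the same for the moment, N m; "width": opening from 0.0 (shut) to 1.0 (fully open); "grasp_force": force on a finger pad.
Only numpy, scipy, OpenCV 4.12 (cv2) and the standard library are available. Lean on these libraries where they do the work, as an engineer would, in place of code of your own. Each camera call takes 0.05 s, during which the arm holds its last target. There are 200 camera calls.

TASK

One of the two sealed red bearing cartons on the rocking cradles has a bearing loose inside. Press the tab at an end of a cradle down to its stop, hold it a moment and let go, first one and if need be the other: a sound one swings back level, the faulty one stays tipped because its bearing has slid. When you have found the one that stays tipped, lift it out and lay it flat in the shallow steel reject tray, leaving the sound carton level in its cradle.

Things in the scene. Friction and masses are not known exactly. Their poses are not given: they have to be found in the camera images.
- box_1: one of two identical sealed red cartons, white label: 52 mm (x) x 68 mm (y, lengthwise) x 24 mm high (z), 0.28 kg; origin at the centre of its underside. They start level side by side, 115 mm apart along x, each in an aluminium cradle on a dark steel stand, undersides 37 mm and tops 61 mm above the bench. Lips and corner tabs hold the ends, 7 mm up; the middle 46 mm of the long sides is free.
- box_2: the other carton. A cradle rocks lengthwise about a pivot 5 mm under the box's middle to a firm stop at 0.30 rad. It has a flat press tab at each end, 30 mm wide, 40 to 66 mm lengthwise from the box's middle, 37 mm above the bench, which 1 N pushes down 16 mm. Held down 0.5 s and let go, a sound carton swings level in 0.5 s; the loose one (either) stays tipped.
- tray: shallow open reject tray of plain sheet steel on the bench, 90 mm (x) x 100 mm (y), walls 8 mm high and 3 mm thick, floor 3 mm thick; origin at the centre of its underside; its x points roughly towards the stand. Lay the carton lengthwise along the tray's x. Fixed.

How it is judged:
By the outcome, as a careful person would: the job done as asked, in the order asked, and still so for the second after the job is handed in, with the robot touching nothing.
It also fails if it takes over 51 s, if anything falls off the work surface, if the arm or the gripper's body presses on something with over 40 N, if the wrist force passes 120 N, or if a joint passes its speed limit or range.

## Working session

There is one attempt and no reset: what is moved stays moved. The work goes in short steps, Python scripts to look and compute and a tool call to move; the robot and the scene stay as the last step left them, time stands still between calls to the robot, and variables do not carry over. Pictures are saved under pics/ and viewed, at most 10 in all, crops included, and the job is handed in when it is done.

Besides the shell and the picture viewer there is one more tool, called after "Request:" by a JSON object that holds its "fn" and its "kwargs", one argument or row to a line. jog_arm: Moves the arm, as the interface text tells. Its arguments: {"type":"object","properties":{"motion":{"type":"array","items":{"type":"array","items":{"type":"number"}}},"fingers":{"type":"number"}},"required":["motion"]}

```bash
mkdir -p pics; ls; python3 - <<'E'
from bench import ctrl
import cv2,pickle
for n in("scene","top"):
    cv2.imwrite(f"pics/{n}0.png",ctrl.get_image(n)); c=ctrl.calibration(n); print(n,c)
s=ctrl.get_state();print(s)
E
```

```text
pics
scene {'fx': 516.4374187657429, 'fy': 516.4374187657429, 'cx': 323.49246024898406, 'cy': 186.84039679726376, 'R': array([[ 0.77087683, -0.63673382,  0.017859  ],
       [-0.24051712, -0.31692019, -0.91744924],
       [ 0.58983084,  0.70294497, -0.39745182]]), 't': array([-516.63172348,   77.03151449,  798.74475061])}
top {'fx': 361.53242348916683, 'fy': 361.53242348916683, 'cx': 316.47414827352696, 'cy': 205.06115892402914, 'R': array([[-8.87755563e-04, -9.99836041e-01, -1.80859990e-02],
       [-9.83379189e-01,  4.15658183e-03, -1.81516099e-01],
       [ 1.81561513e-01,  1.76242531e-02, -9.83221645e-01]]), 't': array([-266.29531281,  434.9162028 ,  848.42223533])}
{'time_s': 0.1, 'q': array([ 1.04600447,  0.3991017 ,  0.04505246,  1.53776711, -0.01870012,
        1.2069149 , -0.05067493]), 'joint_vel': array([-0.00110195, -0.00123072,  0.00069662, -0.00097745,  0.0001277 ,
       -0.00065262,  0.0004507 ]), 'effort': array([ 3.91710739e-03, -4.76264870e+01,  1.37042899e+00, -2.54951423e+01,
        1.19722207e-02,  5.08215220e-03,  1.12859132e-05]), 'tool_pos': array([ 268.27182388, -591.46708245,  255.37236952]), 'orientation': array([-8.48985840e-04,  9.77409861e-01,  2.11350847e-01, -2.48935063e-04]), 'wrist_force': array([-0.58873172,  0.72049643, -0.11576784]), 'moment': array([-0.01183868, -0.03010441,  0.00683717]), 'grasp_force': 0.0, 'width': 0.999921194324199}
```

View pics/scene0.png

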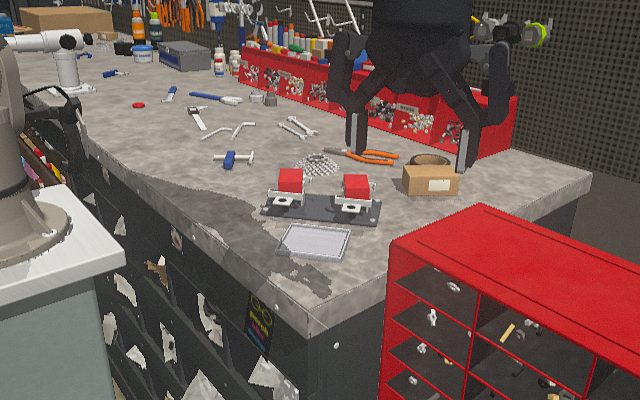

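View pics/top0.png

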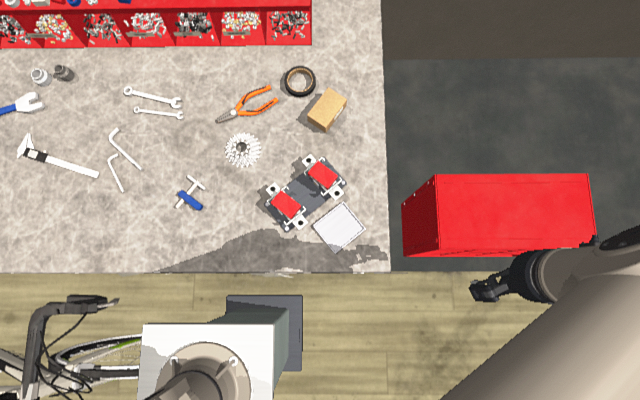

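The top view shows the cartons at about (286,205) and (323,175), the tray at (339,226), and the red bin out of the way to the right. The scene view agrees: the cartons are at (290,180) and (356,188) and the tray is at (313,241).

```bash
cat > h.py <<'E'
import numpy as np,cv2
from bench import ctrl
def ray(n,px,z):
    c=ctrl.calibration(n);R=c["R"];o=-R.T@c["t"]
    d=R.T@np.array([(px[0]-c["cx"])/c["fx"],(px[1]-c["cy"])/c["fy"],1.])
    return (o+d*(z-o[2])/d[2])
def proj(n,X):
    c=ctrl.calibration(n);p=c["R"]@np.asarray(X,float)+c["t"]
    return p[:2]/p[2]*c["fx"]+[c["cx"],c["cy"]]
def red(im):
    h=cv2.cvtColor(im,cv2.COLOR_BGR2HSV)
    return cv2.inRange(cv2.add(h,(90,0,0,0))if 0 else h,(0,150,60),(8,255,255))|cv2.inRange(h,(172,150,60),(180,255,255))
def blobs(m,roi,amin=60):
    x0,y0,x1,y1=roi;k=np.zeros_like(m);k[y0:y1,x0:x1]=m[y0:y1,x0:x1]
    cs,_=cv2.findContours(k,cv2.RETR_EXTERNAL,cv2.CHAIN_APPROX_NONE)
    return [c for c in cs if cv2.contourArea(c)>amin]
def rect(n,c,z):
    P=np.array([ray(n,p,z)[:2] for p in c[:,0].astype(float)],np.float32)
    return cv2.minAreaRect(P)
E
python3 - <<'E'
from h import *
for n,roi in(("top",(250,140,360,245)),("scene",(260,160,385,225))):
    im=cv2.imread(f"pics/{n}0.png")
    for c in blobs(red(im),roi):
        print(n,c[:,0].mean(0),cv2.contourArea(c),rect(n,c,61))
    h=cv2.cvtColor(im,cv2.COLOR_BGR2HSV)
    if n=="top":
        print(h[226,339],h[235,322],h[215,355],h[235,300])
im=cv2.imread("pics/top0.png")
cv2.imwrite("pics/c.png",np.hstack([cv2.resize(im[145:255,255:375],None,fx=4,fy=4,interpolation=2)[:, :400*2], cv2.resize(cv2.imread("pics/scene0.png")[160:265,255:385],None,fx=2.4,fy=440/105,interpolation=2)]))
E
```

```text
top [285.41176471 203.89705882] 401.0 ((433.0596923828125, -194.0494384765625), (64.4181900024414, 40.032859802246094), 52.32642364501953)
top [322.296875 174.234375] 389.0 ((505.53265380859375, -282.22540283203125), (63.194087982177734, 41.644622802734375), 51.76313781738281)
[150   1 246] [160   3 240] [ 14  22 221] [ 19  23 228]
scene [356.24444444 186.71111111] 511.0 ((489.97967529296875, -301.861083984375), (99.84555053710938, 39.8803596496582), 49.575904846191406)
scene [290.17045455 180.30681818] 495.0 ((417.9548645019531, -213.68984985351562), (100.4161605834961, 38.68447494506836), 52.731990814208984)
```

View pics/c.png

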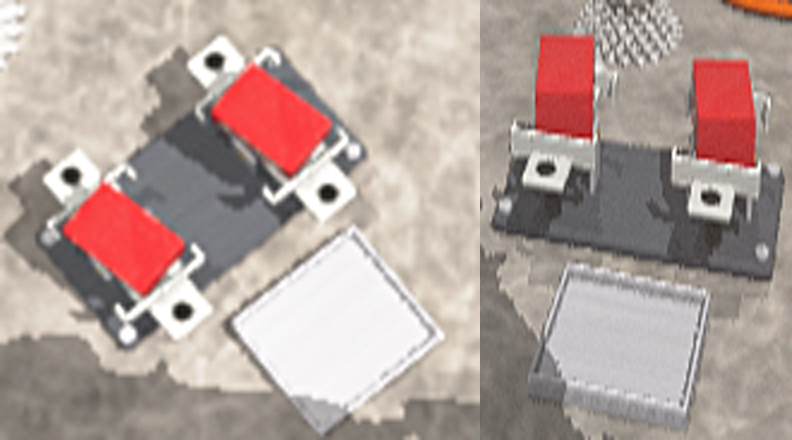

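```bash
python3 - <<'E'
from h import *
im={n:cv2.imread(f"pics/{n}0.png") for n in("top","scene")}
def hole(n,p):
    g=cv2.cvtColor(im[n],cv2.COLOR_BGR2GRAY).astype(float)
    x,y=map(int,np.round(p));w=g[y-2:y+3,x-2:x+3];w=np.clip(150-w,0,None)
    yy,xx=np.mgrid[y-2:y+3,x-2:x+3];return np.array([(xx*w).sum(),(yy*w).sum()])/w.sum()
for a,b,s in(((273,189),(300.5,223),(282.5,200.6)),((308.5,160.2),(336.7,193.2),(351.2,207.3))):
    A=ray("top",hole("top",a),37)[:2];B=ray("top",hole("top",b),37)[:2];S=ray("scene",hole("scene",s),37)[:2]
    print(A,B,S,"mid",(A+B)/2,"len",np.linalg.norm(A-B),"ang",np.degrees(np.arctan2(*(A-B)[::-1])))
h=cv2.cvtColor(im["top"],cv2.COLOR_BGR2HSV)
m=cv2.inRange(h,(90,0,120),(180,12,255))
for c in blobs(m,(305,195,372,258),200): print(cv2.contourArea(c),rect("top",c,3),rect("top",c,8))
# bilinear upsampled corners of tray (manual from 4x crop), z=8 rim
f=lambda u,v:(255+u/4,145+v/4)
P=[ray("top",f(*p),z)[:2] for p,z in(((352,228),8),((442,334),8),((323,432),8),((229,323),8))]
print(np.round(P,1),np.mean(P,0)); 
for i in range(4):
    d=P[(i+1)%4]-P[i];print(np.linalg.norm(d),np.degrees(np.arctan2(d[1],d[0])))
g=lambda u,v:(255+(u-480)/2.4,160+v*105/440)
Q=[ray("scene",g(*p),8)[:2] for p in((568,265),(710,290),(688,410),(530,378))]
print(np.round(Q,1),np.mean(Q,0))
print(ctrl.calibration("top")["R"].T@-ctrl.calibration("top")["t"],ctrl.calibration("scene")["R"].T@-ctrl.calibration("scene")["t"])
E
```

```text
[ 476.4287724  -158.23789206] [ 391.5024636  -227.62715669] [ 391.03809076 -228.97235336] mid [ 433.965618   -192.93252437] len 109.66926630688614 ang 39.25063110777075
[ 549.7646529  -246.80580814] [ 464.80394136 -316.82414156] [ 464.22902758 -318.02108244] mid [ 507.28429713 -281.81497485] len 110.09491141672184 ang 39.49282294945998
1356.0 ((384.8226623535156, -322.7963562011719), (90.49571228027344, 100.58258056640625), 38.18492126464844) ((384.20733642578125, -322.5766906738281), (89.99591064453125, 100.02709197998047), 38.18494415283203)
[[ 447.3 -334.1]
 [ 379.6 -389.2]
 [ 319.1 -314.4]
 [ 387.  -256.2]] [ 383.23138669 -323.48804141]
87.26462395873656 -140.8017934338606
96.29993820028224 128.98231279191975
89.40355651750001 40.571384365281645
98.47287362771779 -52.24265923037707
[[ 387.3 -260.9]
 [ 449.9 -335.1]
 [ 380.4 -391.8]
 [ 317.9 -316. ]] [ 383.86159013 -325.95444814]
[ 273.4103124  -283.01222424  908.31518125] [ -54.33746205 -866.01765516  397.36158563]
```

The positions fit the known dimensions:

| Item | Position (mm) | Lengthwise angle |
|---|---|---|
| Carton A | (433.5, -193.5) | ~39.4° |
| Carton B | (507, -282) | ~39.4° |
| Tray | (384, -324) | ~38.5° |

I'll start with carton B's near tab, fingers shut.

Request:
{"fn": "jog_arm", "kwargs": {
  "motion": [
    [0,0,0,0,0,-0.131],
    [0,0,0,0,0,-0.131],
    [40,-11,0,0,0,0],
    [40,-11,0,0,0,0],
    [40,-11,0,0,0,0],
    [40,-11,0,0,0,0],
    [40,-11,0,0,0,0],
    [40,-11,0,0,0,0]
  ],
  "fingers": 0
}}

```text
time_s: 0.9
tool_pos: [412.5, -387.0, 255.9]
orientation: [-0.0, 0.941, 0.337, -0.0]
wrist_force: [0.4, -0.5, 0.8]
width: -0.002
grasp_force: 0.0
```

```bash
cat >> h.py <<'E'
from scipy.spatial.transform import Rotation as Ro
def go(p,yaw=39.4):
    s=ctrl.get_state();q=s["orientation"];T=Ro.from_quat([*q[1:],q[0]])
    G=Ro.from_euler("z",yaw,degrees=True)*Ro.from_euler("x",180,degrees=True)
    print("t",s["time_s"],"pos",s["tool_pos"].round(1),"turn",(T.inv()*G).as_rotvec().round(3),
     "shift(in goal frame)",G.inv().apply(np.asarray(p)-s["tool_pos"]).round(1),"F",s["wrist_force"].round(2),"w",round(s["width"],3))
E
python3 -c "
from h import *
go((462.2,-318.8,85))"
```

```text
t 0.9 pos [ 412.5 -387.   255.9] turn [-0.001  0.     0.   ] shift(in goal frame) [ 81.6 -21.1 170.9] F [ 0.35 -0.47  0.82] w -0.002
```

Request:
{"fn": "jog_arm", "kwargs": {
  "motion": [
    [27,-7,25,0,0,0],
    [27,-7,30,0,0,0],
    [27.5,-7,30,0,0,0],
    [0,0,35,0,0,0],
    [0,0,30,0,0,0],
    [0,0,15,0,0,0],
    [0,0,5,0,0,0],
    [0,0,0,0,0,0]
  ]
}}

```text
time_s: 1.7
tool_pos: [461.3, -320.4, 85.7]
orientation: [-0.001, 0.941, 0.337, -0.0]
wrist_force: [0.5, -0.3, 0.2]
width: -0.001
grasp_force: 0.0
```

```bash
python3 - <<'E'
from h import *
go((462.2,-318.8,65))
im=ctrl.get_image("scene")
cv2.imwrite("pics/press1.png",cv2.resize(im[100:280,240:420],None,fx=3,fy=3,interpolation=2))
E
```

```text
t 1.7 pos [ 461.3 -320.4   85.7] turn [-0.001  0.001  0.   ] shift(in goal frame) [ 1.7 -0.7 20.7] F [ 0.5  -0.26  0.22] w -0.001
```

View pics/press1.png

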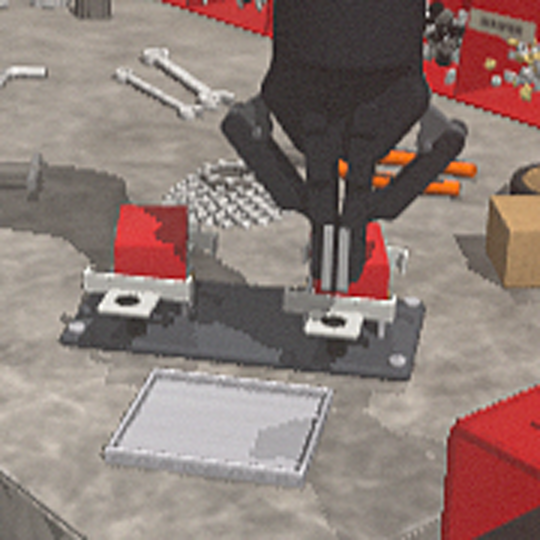

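The shut fingertips, at crop (333,290), sit squarely over B's near tab at (333,322). I'll press now.

Request:
{"fn": "jog_arm", "kwargs": {
  "motion": [
    [1,0,12,0,0,0],
    [0,0,8,0,0,0],
    [0,0,6,0,0,0],
    [0,0,5,0,0,0],
    [0,0,4,0,0,0],
    [0,0,2,0,0,0],
    [0,0,0,0,0,0]
  ]
}}

```text
time_s: 2.45
tool_pos: [462.4, -320.0, 49.1]
orientation: [-0.0, 0.941, 0.337, -0.0]
wrist_force: [0.0, 0.3, -0.4]
width: 0.003
grasp_force: 0.2
```

Request:
{"fn": "jog_arm", "kwargs": {
  "motion": [
    [0,0,1,0,0,0],
    [0,0,1,0,0,0],
    [0,0,1,0,0,0],
    [0,0,0,0,0,0]
  ]
}}

```text
time_s: 2.85
tool_pos: [462.5, -320.1, 46.3]
orientation: [0.0, 0.941, 0.337, 0.0]
wrist_force: [-0.0, 0.7, -0.1]
width: 0.006
grasp_force: 0.2
```

```bash
python3 - <<'E'
from h import *
go((462.2,-318.8,46))
im=ctrl.get_image("scene")
cv2.imwrite("pics/press2.png",cv2.resize(im[150:250,260:400],None,fx=4,fy=4,interpolation=2))
E
```

```text
t 2.85 pos [ 462.5 -320.1   46.3] turn [ 0. -0.  0.] shift(in goal frame) [ 0.6 -1.2  0.3] F [-0.02  0.74 -0.06] w 0.006
```

View pics/press2.png

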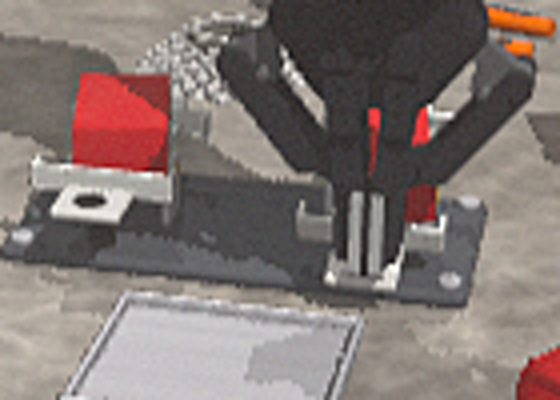

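Carton B's tab is clearly well down, at crop (365,272), but no stop force shows yet. I'll continue gently.

Request:
{"fn": "jog_arm", "kwargs": {
  "motion": [
    [0,0,1,0,0,0],
    [0,0,1,0,0,0],
    [0,0,0,0,0,0]
  ]
}}

```text
time_s: 3.2
tool_pos: [462.8, -320.2, 45.6]
orientation: [0.0, 0.941, 0.337, 0.0]
wrist_force: [-2.4, 2.6, 9.5]
width: -0.003
grasp_force: 4.6
```

At the stop, with 9.5 N. Hold, then lift.

Request:
{"fn": "jog_arm", "kwargs": {
  "motion": [
    [0,0,0,0,0,0],
    [0,0,0,0,0,0],
    [0,0,0,0,0,0],
    [0,0,0,0,0,0],
    [0,0,0,0,0,0],
    [0,0,0,0,0,0],
    [0,0,0,0,0,0]
  ]
}}

```text
time_s: 3.9
tool_pos: [462.8, -320.1, 45.6]
orientation: [0.0, 0.941, 0.337, 0.0]
wrist_force: [-2.1, 0.8, 8.9]
width: 0.0
grasp_force: 4.5
```

Request:
{"fn": "jog_arm", "kwargs": {
  "motion": [
    [0,0,-10,0,0,0],
    [0,0,-25,0,0,0],
    [-20,0,-30,0,0,0],
    [-30,0,-30,0,0,0],
    [-30,0,0,0,0,0],
    [0,0,0,0,0,0],
    [0,0,0,0,0,0],
    [0,0,0,0,0,0]
  ]
}}

```text
time_s: 4.7
tool_pos: [401.4, -369.8, 139.1]
orientation: [-0.0, 0.941, 0.338, 0.0]
wrist_force: [0.7, 0.2, -0.0]
width: 0.001
grasp_force: 0.0
```

Request:
{"fn": "jog_arm", "kwargs": {
  "motion": [
    [0,0,0,0,0,0],
    [0,0,0,0,0,0],
    [0,0,0,0,0,0],
    [0,0,0,0,0,0]
  ]
}}

```text
time_s: 5.1
tool_pos: [400.9, -370.5, 139.2]
orientation: [-0.0, 0.941, 0.338, -0.0]
wrist_force: [0.2, 0.3, -0.4]
width: 0.0
grasp_force: 0.0
```

```bash
python3 - <<'E'
from h import *
go((388.7,-230.3,85))
a=ctrl.get_image("scene");b=ctrl.get_image("top")
cv2.imwrite("pics/s3.png",a);cv2.imwrite("pics/t3.png",b)
cv2.imwrite("pics/rel1.png",np.vstack([cv2.resize(a[150:220,260:400],None,fx=4,fy=4,interpolation=2),cv2.resize(b[145:220,250:390],None,fx=4,fy=4,interpolation=2)]))
E
```

```text
t 5.1 pos [ 400.9 -370.5  139.2] turn [-0.     0.     0.001] shift(in goal frame) [  79.6 -116.1   54.2] F [ 0.16  0.33 -0.37] w 0.0
```

View pics/rel1.png

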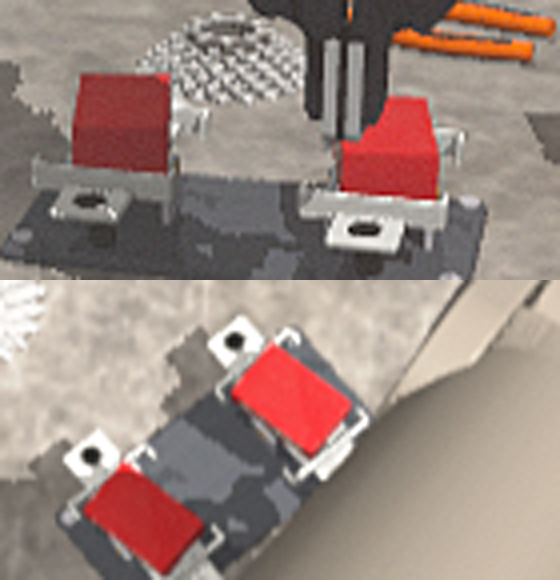

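B swung back level: its tab hole is at scene (351,207), where it started. Now A's near tab.

Request:
{"fn": "jog_arm", "kwargs": {
  "motion": [
    [20,-29,0,0,0,0],
    [20,-29,0,0,0,0],
    [20,-29,10,0,0,0],
    [20,-29,20,0,0,0],
    [0,0,20,0,0,0],
    [0,0,10,0,0,0],
    [0,0,0,0,0,0]
  ]
}}

```text
time_s: 5.9
tool_pos: [388.1, -230.5, 78.4]
orientation: [-0.001, 0.942, 0.337, -0.001]
wrist_force: [0.0, 0.1, 0.0]
width: 0.0
grasp_force: 0.0
```

```bash
python3 -c "
from h import *
go((388.7,-230.8,45.6))"
```

```text
t 5.9 pos [ 388.1 -230.5   78.4] turn [-0.002  0.001 -0.   ] shift(in goal frame) [ 0.3  0.6 32.8] F [0.01 0.05 0.02] w 0.0
```

Request:
{"fn": "jog_arm", "kwargs": {
  "motion": [
    [0,0,10,0,0,0],
    [0,0,7,0,0,0],
    [0,0,5,0,0,0],
    [0,0,4,0,0,0],
    [0,0,3,0,0,0],
    [0,0,2,0,0,0],
    [0,0,1,0,0,0],
    [0,0,0,0,0,0]
  ]
}}

```text
time_s: 6.7
tool_pos: [388.7, -230.3, 47.3]
orientation: [-0.0, 0.941, 0.337, -0.0]
wrist_force: [0.1, -0.2, -0.6]
width: -0.002
grasp_force: 0.0
```

Request:
{"fn": "jog_arm", "kwargs": {
  "motion": [
    [0,0,1,0,0,0],
    [0,0,0,0,0,0]
  ]
}}

```text
time_s: 6.9
tool_pos: [388.8, -230.4, 46.3]
orientation: [0.0, 0.941, 0.337, 0.0]
wrist_force: [-0.4, -0.2, -0.6]
width: -0.0
grasp_force: 0.0
```

Request:
{"fn": "jog_arm", "kwargs": {
  "motion": [
    [0,0,1,0,0,0],
    [0,0,0.5,0,0,0],
    [0,0,0,0,0,0]
  ]
}}

```text
time_s: 7.2
tool_pos: [389.1, -230.5, 45.6]
orientation: [0.0, 0.941, 0.337, -0.0]
wrist_force: [-1.8, 1.6, 9.3]
width: 0.0
grasp_force: 4.2
```

Request:
{"fn": "jog_arm", "kwargs": {
  "motion": [
    [0,0,0,0,0,0],
    [0,0,0,0,0,0],
    [0,0,0,0,0,0],
    [0,0,0,0,0,0],
    [0,0,0,0,0,0],
    [0,0,0,0,0,0],
    [0,0,0,0,0,0]
  ]
}}

```text
time_s: 7.9
tool_pos: [389.1, -230.5, 45.6]
orientation: [0.0, 0.941, 0.337, 0.0]
wrist_force: [-2.2, 1.7, 8.2]
width: -0.001
grasp_force: 4.1
```

Request:
{"fn": "jog_arm", "kwargs": {
  "motion": [
    [0,0,-10,0,0,0],
    [0,0,-25,0,0,0],
    [-10,0,-30,0,0,0],
    [-15,0,-30,0,0,0],
    [0,0,-30,0,0,0],
    [0,0,-10,0,0,0],
    [0,0,0,0,0,0],
    [0,0,0,0,0,0]
  ]
}}

```text
time_s: 8.7
tool_pos: [369.0, -245.7, 179.1]
orientation: [-0.0, 0.941, 0.337, -0.0]
wrist_force: [-0.6, -0.1, -0.4]
width: 0.003
grasp_force: 0.0
```

Request:
{"fn": "jog_arm", "kwargs": {
  "motion": [
    [0,0,0,0,0,0],
    [0,0,0,0,0,0],
    [0,0,0,0,0,0]
  ],
  "fingers": 1
}}

```text
time_s: 9.0
tool_pos: [369.1, -245.9, 178.9]
orientation: [-0.001, 0.941, 0.337, -0.001]
wrist_force: [-0.4, 0.3, 0.2]
width: 0.505
grasp_force: 0.0
```

```bash
python3 - <<'E'
from h import *
go((433.5,-193.5,150))
a=ctrl.get_image("scene");b=ctrl.get_image("top")
cv2.imwrite("pics/s4.png",a);cv2.imwrite("pics/t4.png",b)
cv2.imwrite("pics/rel2.png",np.vstack([cv2.resize(a[150:220,260:400],None,fx=4,fy=4,interpolation=2),cv2.resize(b[145:220,250:390],None,fx=4,fy=4,interpolation=2)]))
E
```

```text
t 9.0 pos [ 369.1 -245.9  178.9] turn [-0.002  0.001  0.001] shift(in goal frame) [83.   0.4 28.9] F [-0.43  0.32  0.25] w 0.505
```

View pics/rel2.png

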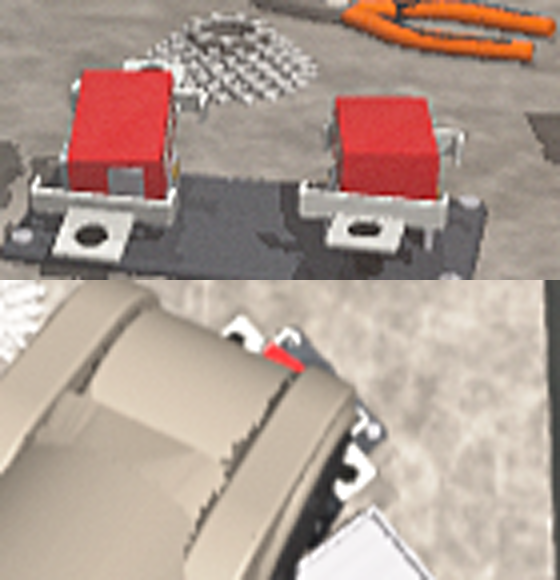

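A stays tipped, its tab hole having moved down to scene row 208.7 from 200.6, so A is the faulty one. I'll tilt the tool 0.3 rad to match it and come in along its normal.

Request:
{"fn": "jog_arm", "kwargs": {
  "motion": [
    [12,0,0,0,0.1,0],
    [12,0,0,0,0.1,0],
    [10,0,0,0,0.1,0],
    [0,0,0,0,0,0]
  ]
}}

```text
time_s: 9.5
tool_pos: [394.1, -225.9, 182.4]
orientation: [-0.051, 0.932, 0.331, 0.14]
wrist_force: [-0.5, -0.6, -0.6]
width: 0.996
grasp_force: 0.0
```

```bash
sed -i 's/def go(p,yaw=39.4):/def go(p,yaw=39.4,pitch=0):/; s/degrees=True)\*Ro.from_euler("x",180,degrees=True)/degrees=True)*Ro.from_euler("x",180,degrees=True)*Ro.from_rotvec([0,pitch,0])/' h.py; python3 -c "
from h import *
go((413.9,-209.6,114.1),pitch=.3)"
```

```text
t 9.5 pos [ 394.1 -225.9  182.4] turn [-0.     0.    -0.004] shift(in goal frame) [ 4.3 -0.1 72.8] F [-0.51 -0.63 -0.58] w 0.996
```

Request:
{"fn": "jog_arm", "kwargs": {
  "motion": [
    [2,0,25,0,0,0],
    [2,0,30,0,0,0],
    [0,0,25,0,0,0],
    [0,0,20,0,0,0],
    [0,0,5,0,0,0],
    [0,0,0,0,0,0]
  ]
}}

```text
time_s: 10.1
tool_pos: [422.5, -202.1, 83.4]
orientation: [-0.051, 0.931, 0.334, 0.14]
wrist_force: [0.6, -0.5, 0.3]
width: 1.004
grasp_force: 0.0
```

```bash
python3 - <<'E'
from h import *
go((427.6,-198.4,56.8),pitch=.3)
a=ctrl.get_image("scene")
cv2.imwrite("pics/g1.png",cv2.resize(a[90:230,230:400],None,fx=4,fy=4,interpolation=2))
E
```

```text
t 10.1 pos [ 422.5 -202.1   83.4] turn [-0.002  0.001  0.001] shift(in goal frame) [-1.8  0.4 27.3] F [ 0.57 -0.46  0.26] w 1.004
```

View pics/g1.png

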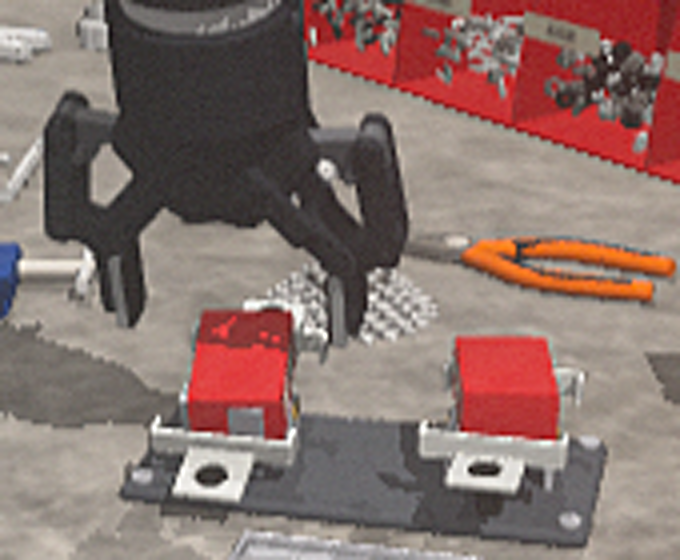

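The fingers straddle A with clearance on both sides, tips at crop (128,320) and (340,340). I'll descend along its normal and close.

Request:
{"fn": "jog_arm", "kwargs": {
  "motion": [
    [-1,0,8,0,0,0],
    [-1,0,8,0,0,0],
    [0,0,6,0,0,0],
    [0,0,4,0,0,0],
    [0,0,1,0,0,0],
    [0,0,0,0,0,0]
  ]
}}

```text
time_s: 10.75
tool_pos: [427.1, -198.8, 57.3]
orientation: [-0.05, 0.931, 0.333, 0.141]
wrist_force: [-0.7, -0.4, 0.5]
width: 0.999
grasp_force: 0.0
```

Request:
{"fn": "jog_arm", "kwargs": {
  "motion": [
    [0,0,0,0,0,0],
    [0,0,0,0,0,0],
    [0,0,0,0,0,0],
    [0,0,0,0,0,0],
    [0,0,0,0,0,0],
    [0,0,0,0,0,0]
  ],
  "fingers": 0
}}

```text
time_s: 11.35
tool_pos: [427.3, -199.2, 58.1]
orientation: [-0.05, 0.931, 0.333, 0.141]
wrist_force: [-2.0, -0.4, 5.6]
width: 0.477
grasp_force: 56.9
```

Request:
{"fn": "jog_arm", "kwargs": {
  "motion": [
    [0,0,-5,0,0,0],
    [0,0,-7,0,0,0],
    [0,0,-10,0,0,0],
    [0,0,-15,0,0,0],
    [0,0,-20,0,0,0],
    [0,0,-20,0,0,0],
    [0,0,-10,0,0,0],
    [0,0,0,0,0,0]
  ]
}}

```text
time_s: 12.15
tool_pos: [407.4, -216.2, 141.7]
orientation: [-0.049, 0.931, 0.333, 0.141]
wrist_force: [-0.2, -0.3, -2.3]
width: 0.478
grasp_force: 58.2
```

```bash
python3 - <<'E'
from h import *
go((384,-324,100),yaw=39.)
a=ctrl.get_image("scene")
cv2.imwrite("pics/g2.png",cv2.resize(a[70:250,230:400],None,fx=3,fy=3,interpolation=2))
E
```

```text
t 12.15 pos [ 407.4 -216.2  141.7] turn [ 0.002 -0.3    0.006] shift(in goal frame) [-86.   69.1  41.7] F [-0.19 -0.35 -2.29] w 0.478
```

View pics/g2.png

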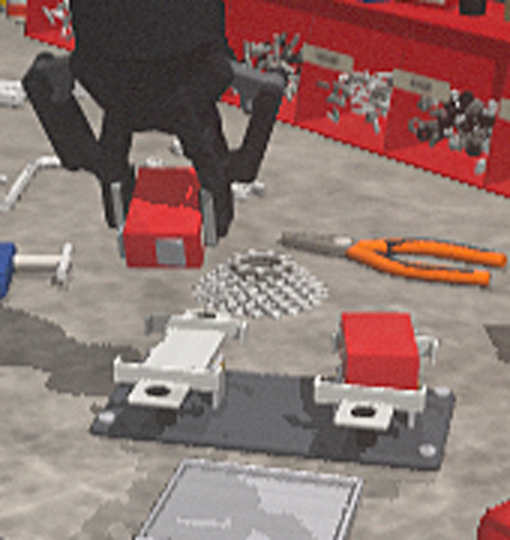

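A is clear of its cradle and held square, and B is level. Next: level it and carry it over the tray.

Request:
{"fn": "jog_arm", "kwargs": {
  "motion": [
    [-10,0,0,0,-0.1,0],
    [-10,0,0,0,-0.1,0],
    [0,0,0,0,-0.1,0],
    [-17,17,0,0,0,0],
    [-17,17,0,0,0,0],
    [-17,17,0,0,0,0],
    [-15,18,0,0,0,0],
    [0,0,0,0,0,0]
  ]
}}

```text
time_s: 13.0
tool_pos: [384.2, -325.6, 134.5]
orientation: [0.0, 0.942, 0.335, -0.001]
wrist_force: [0.1, -0.0, -2.2]
width: 0.471
grasp_force: 58.6
```

```bash
python3 - <<'E'
from h import *
go((384,-324,26),yaw=39.)
E
```

```text
t 13.0 pos [ 384.2 -325.6  134.5] turn [-0.     0.001  0.003] shift(in goal frame) [  0.8  -1.3 108.5] F [ 0.07 -0.   -2.23] w 0.471
```

Request:
{"fn": "jog_arm", "kwargs": {
  "motion": [
    [1,-1,20,0,0,0],
    [0,0,25,0,0,0],
    [0,0,25,0,0,0],
    [0,0,15,0,0,0],
    [0,0,9,0,0,0],
    [0,0,6,0,0,0],
    [0,0,4,0,0,0],
    [0,0,0,0,0,0]
  ]
}}

```text
time_s: 13.8
tool_pos: [385.4, -321.2, 31.6]
orientation: [-0.0, 0.941, 0.337, -0.0]
wrist_force: [0.1, -0.6, -3.4]
width: 0.465
grasp_force: 58.7
```

Request:
{"fn": "jog_arm", "kwargs": {
  "motion": [
    [0,0,1,0,0,0],
    [0,0,1,0,0,0],
    [0,0,0,0,0,0]
  ]
}}

```text
time_s: 14.1
tool_pos: [385.5, -321.5, 30.0]
orientation: [0.0, 0.941, 0.337, 0.0]
wrist_force: [-0.6, -0.3, -1.9]
width: 0.467
grasp_force: 58.7
```

Request:
{"fn": "jog_arm", "kwargs": {
  "motion": [
    [-0.5,2,1,0,0,0],
    [0,0,1,0,0,0],
    [0,0,1,0,0,0],
    [0,0,0,0,0,0]
  ]
}}

```text
time_s: 14.5
tool_pos: [386.3, -323.3, 26.7]
orientation: [0.0, 0.941, 0.337, 0.0]
wrist_force: [-0.3, 0.4, -1.5]
width: 0.467
grasp_force: 59.4
```

Request:
{"fn": "jog_arm", "kwargs": {
  "motion": [
    [0,0,1,0,0,0],
    [0,0,0,0,0,0]
  ]
}}

```text
time_s: 14.7
tool_pos: [386.3, -323.3, 26.6]
orientation: [0.0, 0.941, 0.337, -0.0]
wrist_force: [-2.4, 1.6, 7.7]
width: 0.47
grasp_force: 64.4
```

It has touched down on the tray floor. I'll open only partly so the fingers stay clear of the tray walls, then rise.

Request:
{"fn": "jog_arm", "kwargs": {
  "motion": [
    [0,0,0,0,0,0],
    [0,0,0,0,0,0],
    [0,0,0,0,0,0],
    [0,0,0,0,0,0]
  ],
  "fingers": 0.58
}}

```text
time_s: 15.1
tool_pos: [386.3, -323.2, 25.6]
orientation: [0.0, 0.941, 0.337, 0.0]
wrist_force: [0.4, 0.2, -0.8]
width: 0.585
grasp_force: 0.0
```

Request:
{"fn": "jog_arm", "kwargs": {
  "motion": [
    [0,0,-3,0,0,0],
    [0,0,-5,0,0,0],
    [0,0,-10,0,0,0],
    [0,0,-20,0,0,0],
    [0,0,-30,0,0,0],
    [0,0,-40,0,0,0],
    [-20,0,-40,0,0,0],
    [-20,0,-20,0,0,0]
  ]
}}

```text
time_s: 15.9
tool_pos: [356.8, -349.6, 198.3]
orientation: [0.003, 0.941, 0.338, 0.002]
wrist_force: [-0.3, -0.7, -0.8]
width: 0.577
grasp_force: 0.0
```

Request:
{"fn": "jog_arm", "kwargs": {
  "motion": [
    [-40,0,0,0,0,0],
    [-40,0,0,0,0,0],
    [-40,0,0,0,0,0],
    [-40,0,0,0,0,0],
    [0,0,0,0,0,0],
    [0,0,0,0,0,0]
  ]
}}

```text
time_s: 16.5
tool_pos: [231.0, -450.5, 194.3]
orientation: [0.0, 0.942, 0.336, 0.0]
wrist_force: [0.6, 0.0, 0.8]
width: 0.579
grasp_force: 0.0
```

```bash
python3 - <<'E'
from h import *
a=ctrl.get_image("scene");b=ctrl.get_image("top")
cv2.imwrite("pics/end.png",np.vstack([cv2.resize(a[150:265,250:390],None,fx=3,fy=3,interpolation=2)[:300],cv2.resize(b[150:250,250:390],None,fx=3,fy=3,interpolation=2)]))
E
```

```text
(no output)
```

View pics/end.png

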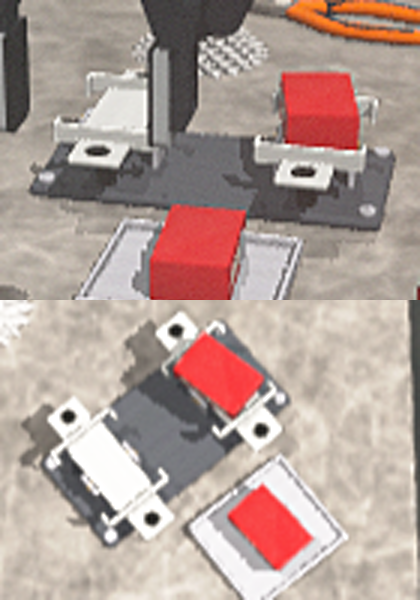

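The carton lies flat inside the tray, along the tray's x, at lower crop (270,527). B sits level in its cradle, and the robot is clear of everything. I'll hand in.

```bash
python3 -c "
from bench import ctrl
print(ctrl.finish_job())"
```

```text
the job is handed in; nothing more can be done
None
```

The faulty carton was the one nearer the robot, on the left: it stayed tipped after its tab was pressed, and it now lies flat in the reject tray. The sound one swung back and is still level in its cradle; the job was handed in at about 17 s, verdict not shown.

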